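# Close the dumpling press past its ratchet

## Task

Close the empty dumpling press: press the red pawl tab down to its stop so that the ratchet is free, then push the black pad of the green arm down until the press is fully shut, and let go. Do not force the arm against the ratchet, do not pick up or raise anything, and leave the bowls, bottles, cup, spoon and spatula where they are.

Things in the scene. Friction and masses are not known exactly. Their poses are not given: they have to be found in the camera images.
- press: Dumpling-wrapper press, fixed to the counter: aluminium base 140 x 235 x 18 mm with a round bottom plate, 124 mm across, at its middle. Origin on the counter under the centre of that plate. Its z is up; the shut arm runs along its +y; its x is the hinge line of the arm.
- press_hinge (a point): Point on the hinge line of the green press arm, 62 mm above the counter, 90 mm from the press origin towards its -y. The hinge line is level, parallel to the press's x.
- push_pad (a point): Centre of the upper face of the black push pad at the free end of the green press arm (pad 46 mm wide, 50 mm long, 12 mm thick; its face slopes 0.35 rad down towards the tip when the arm is level). 237 mm from the hinge line; at about 68 mm above the counter when the arm is fully down. The arm carries the round top plate, 124 mm across, on its underside.
- press_arm (a joint): Angle of the press arm about its hinge, rad: 0 = fully down (plate on plate, hard stop), starts at 0.70 to 0.95 (raised), upper stop 1.1. The hinge is stiff: the arm stays where it is left, and the pad needs about 2 to 5 N to move down once the pawl is free. With the pawl in, its ratchet stops the arm at about 0.65.
- pawl_tab (a point): Centre of the upper face of the red thumb tab of the ratchet pawl (tab 36 x 36 x 6 mm), 127 mm above the counter as found. It stands behind the hinge, on the press's -y side, 105 mm from the hinge line and 40 mm to the +x side of the arm. Pressed down it goes about 19 mm to its stop.
- pawl (a joint): Angle of the red pawl about its own pivot (parallel to the press's x, 45 mm from the tab's centre towards the press's +y and 25 mm lower), rad: 0 to 0.03 = nose among the teeth of the brass ratchet wheel, as found; it grows as the tab is pressed down, is clear of the teeth from about 0.15, and its stop is at 0.4. Stiff pivot: it takes about 3 N on the tab and stays where it is left, no spring return.
- white_bowl: Bystander, loose: white ceramic bowl, 130 mm across, 55 mm tall. Origin at the centre of its underside.
- steel_bowl: Bystander, loose: steel bowl, 140 mm across, 60 mm tall. Origin at the centre of its underside.
- soap: Bystander, loose: yellow soap bottle, 68 mm across, 180 mm tall. Origin at the centre of its underside.
- blue_bottle: Bystander, loose: white bottle with a blue cap, 60 mm across, 160 mm tall. Origin at the centre of its underside.
- spatula: Bystander, loose: spatula lying flat, blue handle, 250 mm long. Origin at the centre of its underside.
- cup: Bystander, loose: small steel cup, 64 mm across, 70 mm tall. Origin at the centre of its underside.
- spoon: Bystander, loose: steel spoon lying flat. Origin at the centre of its underside.

How it is judged:
By the outcome, as a careful person would: the job done as asked, in the order asked, and still so for the second after the job is handed in, with the robot touching nothing.
It also fails if it takes over 43 s, if anything falls off the work surface, if the arm or the gripper's body presses on something with over 40 N, if the wrist force passes 120 N, or if a joint passes its speed limit or range.

## Robot

A 6-joint arm with a two-finger parallel gripper is mounted at the origin on the work surface. World frame = base frame: x ahead of the robot, y to its left, z up, the work surface at z = 0. Lengths are in m, angles in rad, forces in N, time in s.
With the tool pointing down it reaches from about 0.275 to 0.85 m from the base axis. Payload 5.2 kg.
Tool frame: the origin (TCP) lies at the centre of the arm's flange, where the gripper is bolted on; the fingertips stand 173 mm ahead of it and the grasp point (between the pads) lies 155 mm ahead of it; z points along the fingers, x is the direction in which the jaws open and shut, and the axes are right-handed (so a half turn about z gives the same grasp; the last joint's range is limited). The gripper opens to 85 mm and grips with 20 to 120 N. Pads are 22 mm wide; open, the fingers measure 114 mm over their backs; the gripper's body (76 mm by 85 mm) begins 54 mm behind the grasp point. The pads swing forward as they close: fully open they stand 13 mm farther back than shut.
Start: joints at [-1.349, 0.259, 1.535, -0, 1.348, -0.203], TCP at [0.227, -0.501, 0.405] pointing down, gripper open.
Joint ranges: [-3.14, 3.14], [-0.91, 2.08], [0.19, 2.58], [-1.22, 4.36], [0.22, 2.71], [-3.12, 3.12]. Speed limits (rad/s): [2.57, 2.57, 3.14, 3.14, 3.14, 3.14].

## Interface

Orientations are given as a unit quaternion [w, x, y, z].
In Python, from cell import manip gives the robot as it stands. The module is installed in compiled form; this text tells all that it offers.
- The arm moves only by the tool jog_arm, never from a script. Its argument "motion" is text: rows parted by semicolons, each of 5 numbers parted by spaces: the shift along the tool's x, y, z in cm, then the turn about the tool's z in rad, then the finger opening in cm, from 0 to 8.54. In form: dx dy dz twist grip; .... A call has 1 to 8 rows; each row is the pose to reach, as a shift and turn from the pose measured when the call began, along the tool's axes at that moment; what a row does not reach only later rows make up. A row lasts 1/8 s, in which the tool goes at most 62.5 mm and 10.7 degrees, less where a joint would pass 70% of its speed; a pose out of reach is approached as far as the arm can. A call with a gripper value outside its range is refused whole. The fingers move at their own pace and stop on an object; "newtons" is the grip in N (left out, the last holds). Time passes only in rows, so rows that repeat a pose let the fingers close. It gives the time, the measured TCP pose, the force and the opening at its end, in the units of the state.
- manip.state(): the state, without advancing time (a new reading comes with each control period).
- manip.get_image(name): name is "scene" or "top"; returns the picture (420x560x3 uint8, blue, green, red); there is no depth.
- manip.calibration(name): a dict with "K" (3x3 intrinsics, pixels), "k1" (the pictures are not rectified: a ray, as slopes to the right and down, at radius r is drawn at 1 + k1 r^2 times it, then the intrinsics apply), "view" (4x4, takes a point from world to camera coordinates). Camera axes: x right, y up, looking along -z (the intrinsics and any distortion apply to the point x, -y, -z); pixel columns grow to the right and rows downward; lengths in m; the calibration is good to about 2 mm. A picture is of the moment at which its call begins. calibration takes no time and is no camera call.
- manip.hand_in(): hands the job in, once; it reports no verdict.
The state is a dict: "time": time; "joints": joint angles; "qd": joint speeds; "tau": joint torques, N m; "tool_pos": TCP position; "tcp_rot": TCP orientation; "force": force on the tool from outside, world axes, zero at the start; "ft_torque": the same for the moment, N m; "grip_width": finger opening in m.
Only numpy, scipy, OpenCV 4.12 (cv2) and the standard library are available. Lean on these libraries where they do the work, as an engineer would, in place of code of your own. Each camera call takes 0.05 s, during which the arm holds its last target.

## Working session

There is one attempt and no reset: what is moved stays moved. The work goes in short steps, Python scripts to look and compute and a tool call to move; the robot and the scene stay as the last step left them, time stands still between calls to the robot, and variables do not carry over. Pictures are saved under pics/ and viewed, and the job is handed in when it is done.

Besides the shell and the picture viewer there is one more tool, called by a JSON object that holds its "api" and its "payload". jog_arm: Moves the arm, as the interface text tells. Its arguments: {"type":"object","properties":{"motion":{"type":"string"},"newtons":{"type":"number"}},"required":["motion"]}

```bash
mkdir -p pics
python3 - <<'E'
from cell import manip
import cv2
for n in("scene","top"):
    cv2.imwrite(f"pics/{n}0.png",manip.get_image(n))
    c=manip.calibration(n);print(n,c)
print(manip.state())
E
```

```text
scene {'K': array([[451.62731864,   0.        , 279.13425439],
       [  0.        , 451.62731864, 212.06320828],
       [  0.        ,   0.        ,   1.        ]]), 'k1': -0.12497811385009065, 'view': array([[-0.66737415,  0.74469506,  0.00640366,  0.36541137],
       [-0.56728496, -0.51391773,  0.64348764,  0.2414682 ],
       [ 0.48249302,  0.42581432,  0.76542972, -1.57270166],
       [ 0.        ,  0.        ,  0.        ,  1.        ]])}
top {'K': array([[477.02339996,   0.        , 279.22831399],
       [  0.        , 477.02339996, 210.62958336],
       [  0.        ,   0.        ,   1.        ]]), 'k1': -0.09142349303002947, 'view': array([[ 2.36113503e-02, -9.99705416e-01,  5.62005936e-03,
        -5.93914535e-03],
       [ 9.81401581e-01,  2.42495777e-02,  1.90428188e-01,
        -5.59163541e-01],
       [-1.90508375e-01,  1.01926850e-03,  9.81685041e-01,
        -1.61078444e+00],
       [ 0.00000000e+00,  0.00000000e+00,  0.00000000e+00,
         1.00000000e+00]])}
{'time': 0.1, 'joints': array([-1.34879362e+00,  2.59265306e-01,  1.53593781e+00, -1.15494306e-05,
        1.34796613e+00, -2.02802764e-01]), 'qd': array([-0.00097232,  0.00027641, -0.00243379, -0.00139765,  0.00147404,
        0.00153513]), 'tau': array([ 2.37865839e-03, -4.46971428e+01, -2.91246647e+01,  3.87180319e-05,
        6.33608797e-03,  2.13417968e-05]), 'tool_pos': array([ 0.22665743, -0.50093164,  0.40397456]), 'tcp_rot': array([-5.48012721e-04,  8.40281204e-01, -5.42150234e-01, -5.66677754e-04]), 'force': array([ 0.01383576, -0.50705344, -0.30333055]), 'ft_torque': array([ 0.0068718 ,  0.00927875, -0.06189285]), 'grip_width': 0.08511034531552734}
```

View pics/scene0.png

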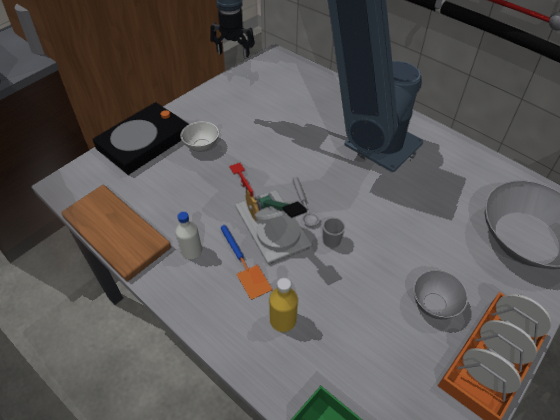

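View pics/top0.png

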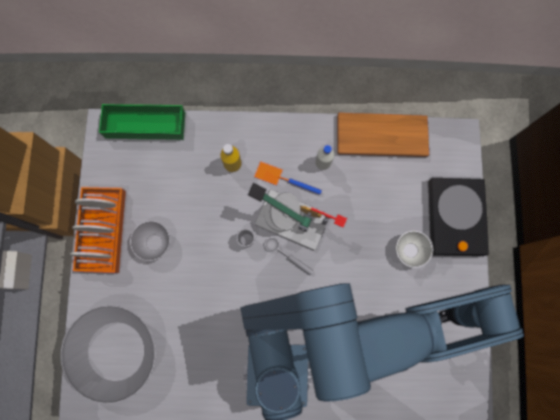

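The scene view shows the red tab at about (236,168) and the black pad at about (295,209). In the top view they are at about (340,221) and (257,192), with the arm raised. Next I'll segment and triangulate both.

```bash
cat > h.py <<'E'
import numpy as np,cv2
from cell import manip
C={n:manip.calibration(n) for n in("scene","top")}
def ray(n,uv):
    c=C[n];d=np.array([c["k1"],0,0,0,0])
    p=cv2.undistortPoints(np.array([[uv]],float),c["K"],d)[0,0]
    R=c["view"][:3,:3];t=c["view"][:3,3]
    v=R.T@np.array([p[0],-p[1],-1]);return -R.T@t,v/np.linalg.norm(v)
def plane(n,uv,z):
    o,v=ray(n,uv);return o+v*(z-o[2])/v[2]
def tri(a,b):
    o1,v1=ray("scene",a);o2,v2=ray("top",b)
    s=np.linalg.lstsq(np.c_[v1,-v2],o2-o1,rcond=None)[0]
    p,q=o1+s[0]*v1,o2+s[1]*v2;return (p+q)/2,np.linalg.norm(p-q)
def proj(n,P):
    c=C[n];q=c["view"][:3,:3]@np.array(P)+c["view"][:3,3];x=np.array([q[0],-q[1]])/-q[2]
    x=x*(1+c["k1"]*(x@x));return c["K"][:2,:2]@x+c["K"][:2,2]
E
python3 - <<'E'
import cv2,numpy as np
from h import *
for n,box in(("scene",(220,150,350,290)),("top",(235,165,365,265))):
    im=cv2.imread(f"pics/{n}0.png");x0,y0,x1,y1=box
    cr=im[y0:y1,x0:x1]
    cv2.imwrite(f"pics/{n}0c.png",cv2.resize(cr,None,fx=4.2 if n=="scene" else 5.5,fy=4.2 if n=="scene" else 5.5,interpolation=cv2.INTER_CUBIC))
    I=im.astype(int);B,G,R=I[...,0],I[...,1],I[...,2]
    for nm,m in(("red",(R>110)&(G<50)&(B<60)),("black",I.max(2)<35)):
        m=m.astype(np.uint8);mm=np.zeros_like(m);mm[y0:y1,x0:x1]=m[y0:y1,x0:x1]
        k,l,s,c=cv2.connectedComponentsWithStats(mm)
        for i in range(1,k):
            if s[i,4]>15:print(n,nm,s[i],c[i].round(1))
E
```

```text
scene red [230 163  23  29 149] [239.8 173.2]
scene black [282 202  24  15 223] [294.  209.1]
top red [336 217   8   8  42] [339.6 220.4]
```

View pics/scene0c.png

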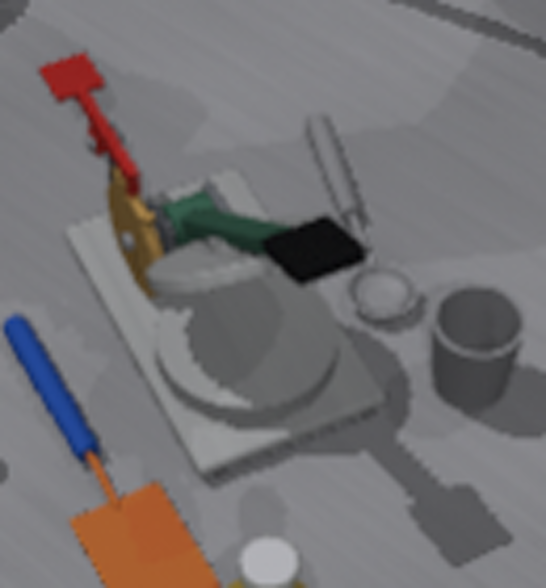

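View pics/top0c.png

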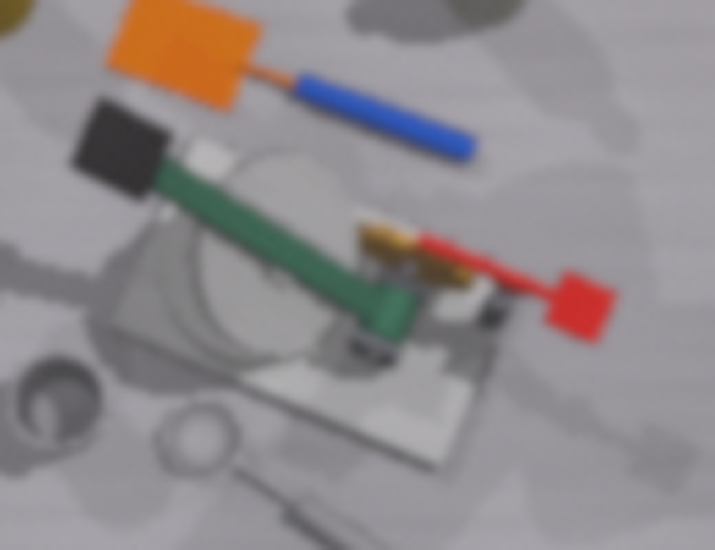

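The scene crop shows the tab quad centred at (237,168) and the pad quad at (295,209). The top crop shows the tab at (341,220.5) and the pad at (257,192). The pawl arm and brass wheel lie on the spatula side of the green arm.

Run:
```python
from h import *
f=lambda x,y,s,o:np.array([(x+.5)/s-.5+o[0],(y+.5)/s-.5+o[1]])
S=lambda x,y:f(x,y,4.2,(220,150)); T=lambda x,y:f(x,y,5.5,(235,165))
tab,e=tri(S(72,76.5),T(583,306));print("tab",tab.round(4),e)
print("tab top@.127",plane("top",T(583,306),.127).round(4),plane("scene",S(72,76.5),.127).round(4))
pad,e=tri(S(315,248.5),T(122,149));print("pad",pad.round(4),e)
# base corners z=.018 
print("base corner right(top view lower right)",plane("top",T(437,470),.018).round(4))
for c in((68,228),(228,168),(385,395),(212,478)):print("base scene",plane("scene",S(*c),.018).round(4))
# direction estimate: tab->pad: pad at (0,+r cos) ; tab at (+.04,-.195) rel. press;
# in hinge frame: tab=(.04,-.105), pad=(0,L), L=horizontal reach
h=pad[2]-.062
for a in np.arange(.65,1.0,.05):
    # pad center approx 237 mm from hinge, at angle a + offset
    off=np.arcsin((.068-.062)/.237); print(round(a,2),"z",.062+.237*np.sin(a+off))
off=np.arcsin(.006/.237);a=np.arcsin(h/.237)-off;L=.237*np.cos(a+off)
d=pad[:2]-tab[:2];print("angle",a,"dist",np.linalg.norm(d),"expected",np.hypot(.04,L+.105))
# local vec (-.04,L+.105); y local dir: 
th=np.arctan2(d[1],d[0])-np.arctan2(L+.105,-.04)
ex=np.array([np.cos(th),np.sin(th)]);ey=np.array([-ex[1],ex[0]])
hinge=pad[:2]-L*ey;print("theta",th,"ex",ex,"ey",ey,"hinge",hinge,"origin",hinge+.09*ey)
org=hinge+.09*ey
for n in("scene","top"):print(n,"hinge",proj(n,[*hinge,.062]),"org",proj(n,[*org,.018]),"tab",proj(n,[*(hinge+.04*ex-.105*ey),.127]))
im=cv2.imread("pics/scene0.png");it=cv2.imread("pics/top0.png")
```

```text
tab [ 0.5169 -0.1963  0.1243] 0.0032449176585668815
tab top@.127 [ 0.5174 -0.1973  0.127 ] [ 0.518  -0.1927  0.127 ]
pad [0.5858 0.0811 0.2185] 0.0021982097995988698
base corner right(top view lower right) [ 0.428  -0.1181  0.018 ]
base scene [ 0.5555 -0.1688  0.018 ]
base scene [ 0.4347 -0.1231  0.018 ]
base scene [0.5174 0.0943 0.018 ]
base scene [0.6439 0.0533 0.018 ]
0.65 z 0.21015971005911918
0.7 z 0.21921970923115602
0.75 z 0.22788674100855674
0.8 z 0.23613914232558073
0.85 z 0.24395628647670295
0.9 z 0.25131863467263554
0.95 z 0.25820778487712553
angle 0.6961357931412848 dist 0.28581896910498195 expected 0.28576376168262574
theta -0.383916211659431 ex [ 0.92720491 -0.37455446] ey [0.37455446 0.92720491] hinge [ 0.51916177 -0.08391232] origin [ 5.52871670e-01 -4.63881379e-04]
scene hinge [264.26460443 201.73483425] org [277.80979453 233.14598041] tab [236.16464638 167.06270849]
top hinge [305.41690794 222.16455071] org [281.38524506 214.325092  ] tab [340.28942971 220.37611872]
```

The tab-to-pad distance comes out at 0.2858 m measured against 0.2858 m expected. The tab height is 0.124 m against 0.127 m. The base edge direction matches ey, and the projected plate centre lands on the plate. The arm angle is about 0.70. Next come the bystander clearances and the tool-axis shifts.

```bash
cat >> h.py <<'E'
th=-.3839;ex=np.array([np.cos(th),np.sin(th)]);ey=np.array([-ex[1],ex[0]]);hinge=np.array([.5192,-.0839])
def padpos(a):
    b=a+.0253;return np.array([*(hinge+.237*np.cos(b)*ey),.062+.237*np.sin(b)])
def shift(tgt):  # tip target -> tool-axis shift, cm
    from scipy.spatial.transform import Rotation as Ro
    s=manip.state();q=s["tcp_rot"];R=Ro.from_quat([q[1],q[2],q[3],q[0]])
    return (R.inv().apply(np.array(tgt)+[0,0,.173]-s["tool_pos"])*100).round(2)
E
python3 - <<'E'
from h import *
print("soap cap",plane("top",(228,149),.18),plane("scene",(284,286),.18))
print("blue cap",plane("top",(327,150),.16),plane("scene",(183,217),.16))
print("cup rim",plane("top",(246,238),.07),plane("scene",(333,225),.07))
for a in(.7,.35,0):print(a,padpos(a))
tab=hinge+.04*ex-.105*ey;print("tab",tab,shift([*tab,.16]))
print("tri tab shift",shift([.517,-.196,.16]),"ey in tool",shift([.517+.1*ey[0],-.196+.1*ey[1],.16])-shift([.517,-.196,.16]))
E
```

```text
soap cap [0.73815026 0.18208474 0.18      ] [0.74541778 0.19022144 0.18      ]
blue cap [ 0.74964506 -0.14766886  0.16      ] [ 0.75795541 -0.1419727   0.16      ]
cup rim [0.45791935 0.11887105 0.07      ] [0.45919653 0.1202266  0.07      ]
0.7 [0.58562352 0.08053828 0.21921631]
0.35 [0.60178754 0.12055397 0.14887274]
0 [0.60793744 0.13577868 0.06799546]
tab [ 0.5169618  -0.19623873] [-15.79 -39.01   7.13]
tri tab shift [-15.81 -39.02   7.13] ey in tool [-6.9  -7.23  0.02]
```

{"api": "jog_arm", "payload": {"motion": "-2 -5 0 0 0;-4 -10 0 0 0;-6 -15 0 0 0;-8 -20 0 0 0;-10 -25 0 0 0;-12 -30 0 0 0;-14 -35 0 0 0;-15.8 -39 0 0 0", "newtons": 40}}

```text
time: 1.1
tool_pos: [0.518, -0.1944, 0.4039]
tcp_rot: [-0.001, 0.841, -0.542, -0.001]
force: [0.1, -0.2, -0.3]
grip_width: 0.0
```

Run:
```python
from h import *
s=manip.state();print(s["time"],s["tool_pos"],s["force"],s["grip_width"],s["joints"].round(2))
print(shift([.517,-.196,.135]))
```

```text
1.1 [ 0.51799773 -0.19443381  0.40391839] [ 0.05869573 -0.15943927 -0.29746014] 2.3061041275111094e-05 [-0.56  0.27  1.53  0.    1.35  0.58]
[0.12 0.16 9.59]
```

{"api": "jog_arm", "payload": {"motion": "0.1 0.1 4 0 0;0.1 0.1 8 0 0;0.1 0.1 9.4 0 0;0.1 0.1 9.4 0 0"}}

```text
time: 1.6
tool_pos: [0.5173, -0.1957, 0.3093]
tcp_rot: [-0.001, 0.84, -0.542, -0.002]
force: [0.8, -0.7, -0.0]
grip_width: -0.0002
```

Run:
```python
from h import *
s=manip.state();print(s["time"],s["tool_pos"],s["tool_pos"][2]-.173,s["force"])
a=cv2.resize(manip.get_image("scene")[130:240,200:340],None,fx=3,fy=3)
b=cv2.resize(manip.get_image("top")[150:260,240:380],None,fx=3,fy=3)
cv2.imwrite("pics/a1.png",np.vstack([a,b])[:600] if 0 else cv2.resize(np.hstack([a,b]),(800,314)))
print(proj("scene",s["tool_pos"]-[0,0,.173]))
```

```text
1.6 [ 0.51726903 -0.19566578  0.30933971] 0.13633970829477182 [ 0.78810326 -0.74019153 -0.02302291]
[236.01196073 164.90009746]
```

View pics/a1.png

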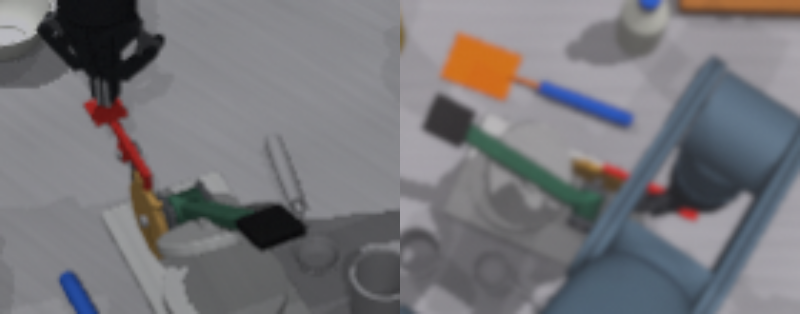

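The closed fingertips stand just above the middle of the red tab, at about (103,100) in the left crop. Next is a gentle press that follows the tab's arc.

{"api": "jog_arm", "payload": {"motion": "0 0 0.5 0 0;0 0 0.9 0 0;0 0 1.2 0 0;0.1 0.1 1.5 0 0;0.1 0.1 1.8 0 0;0.2 0.2 2.1 0 0;0.2 0.2 2.1 0 0"}}

```text
time: 2.58
tool_pos: [0.5167, -0.1997, 0.2905]
tcp_rot: [0.0, 0.84, -0.542, 0.001]
force: [-2.2, -3.7, 2.6]
grip_width: 0.0
```

{"api": "jog_arm", "payload": {"motion": "0 0 0.3 0 0;0.1 0.1 0.5 0 0;0.1 0.1 0.7 0 0;0.1 0.1 0.7 0 0"}}

```text
time: 3.08
tool_pos: [0.5161, -0.2013, 0.2842]
tcp_rot: [0.001, 0.84, -0.542, 0.001]
force: [-4.4, -3.2, 8.9]
grip_width: 0.0003
```

{"api": "jog_arm", "payload": {"motion": "0 0 0.2 0 0;0 0 0.4 0 0;0 0 0.4 0 0"}}

```text
time: 3.45
tool_pos: [0.5161, -0.2014, 0.2832]
tcp_rot: [0.001, 0.841, -0.542, 0.002]
force: [-9.7, 0.2, 25.1]
grip_width: 0.0002
```

The force rose to 25 N with only 1 mm of travel at tip height 0.110, so the tab is on its stop. I'll back off and check in the pictures.

{"api": "jog_arm", "payload": {"motion": "0 0 -1 0 0;0 0 -4 0 0;0 0 -9 0 0;0 0 -14 0 0;0 0 -14.5 0 0"}}

```text
time: 4.08
tool_pos: [0.5167, -0.2007, 0.432]
tcp_rot: [0.0, 0.841, -0.542, 0.006]
force: [-0.1, 0.2, 0.5]
grip_width: 0.0
```

Run:
```python
from h import *
s=manip.state();print(s["time"],s["tool_pos"],s["tool_pos"][2]-.173,s["force"])
S=manip.get_image("scene");cv2.imwrite("pics/s2.png",S)
a=cv2.resize(S[130:240,200:340],None,fx=5,fy=5,interpolation=cv2.INTER_CUBIC)
cv2.imwrite("pics/a2.png",a)
# expected tab centre at pawl angle
for p in(0,.15,.3,.4):
    r=np.hypot(.045,.025);b=np.arctan2(.025,.045)-p
    P=[*(hinge+.04*ex+(-.105+.045-r*np.cos(b))*ey),.127-.025+r*np.sin(b)];print(p,np.round(P,4),proj("scene",P))
print("pad0.7",proj("scene",padpos(.7)))
```

```text
4.075 [ 0.51667041 -0.20065835  0.43203685] 0.25903685155425826 [-0.08630542  0.22846775  0.4876072 ]
0 [ 0.517  -0.1962  0.127 ] [236.15778642 167.07184749]
0.15 [ 0.5158 -0.1992  0.12  ] [235.88935163 168.09751465]
0.3 [ 0.5149 -0.2012  0.1126] [235.77398688 169.44339255]
0.4 [ 0.5146 -0.202   0.1075] [235.78233796 170.50217829]
pad0.7 [294.05897566 208.35887275]
```

View pics/a2.png

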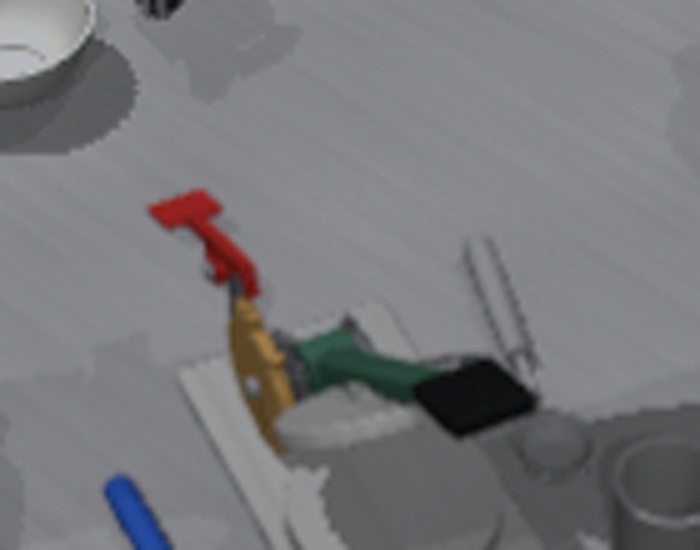

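The tab is now foreshortened and its centre is at about (237.2,172). It moved 3.7 px down, and 3.4 px is expected at the 0.4 stop. The nose is clear of the brass wheel and the pad is still at about (295,209). Next, to the pad.

Run:
```python
from h import *
for a in(.7,):print(shift(padpos(a)+[0,0,.05]))
```

```text
[-22.72 -17.94  -1.28]
```

{"api": "jog_arm", "payload": {"motion": "-3.3 -2.6 -1.3 0 0;-7 -5.5 -1.3 0 0;-11 -8.5 -1.3 0 0;-15 -11.8 -1.3 0 0;-19 -15 -1.3 0 0;-22.7 -17.9 -1.3 0 0;-22.7 -17.9 -1.3 0 0"}}

```text
time: 5.0
tool_pos: [0.5853, 0.0837, 0.4397]
tcp_rot: [0.001, 0.842, -0.54, 0.002]
force: [-0.4, -0.2, 0.3]
grip_width: 0.0001
```

Run:
```python
from h import *
s=manip.state();print(s["time"],s["tool_pos"],s["tool_pos"][2]-.173,s["force"])
S=manip.get_image("scene")
cv2.imwrite("pics/a3.png",cv2.resize(S[130:240,200:340],None,fx=5,fy=5,interpolation=cv2.INTER_CUBIC))
for a in(.7,.6,.5,.4,.3,.2,.1,0):print(a,shift(padpos(a)))
```

```text
5.0 [0.58531176 0.08367486 0.4397049 ] 0.266704899497836 [-0.44933652 -0.18810408  0.32517359]
0.7 [0.12 0.02 4.78]
0.6 [-0.91 -1.05  6.62]
0.5 [-1.8  -1.99  8.6 ]
0.4 [-2.56 -2.77 10.71]
0.3 [-3.16 -3.4  12.91]
0.2 [-3.62 -3.87 15.19]
0.1 [-3.91 -4.17 17.52]
0 [-4.05 -4.3  19.88]
```

View pics/a3.png

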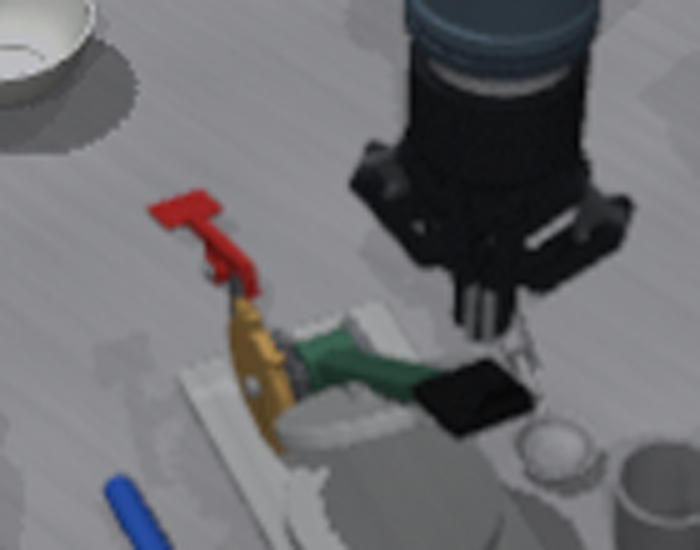

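The closed fingers hang above the black pad, with the tips at about (483,335) in the crop and the pad at (475,398). I'll lower along the pad's arc and watch the force.

{"api": "jog_arm", "payload": {"motion": "0.1 0 2.5 0 0;0.1 0 3.9 0 0;0.1 0 4.6 0 0;-0.2 -0.3 5.2 0 0;-0.5 -0.6 5.8 0 0;-0.9 -1 6.4 0 0;-0.9 -1 6.4 0 0"}}

```text
time: 5.92
tool_pos: [0.5909, 0.0945, 0.3754]
tcp_rot: [0.001, 0.842, -0.54, 0.002]
force: [-0.8, 0.9, -0.0]
grip_width: 0.0
```

Run:
```python
from h import *
s=manip.state();print(s["time"],s["tool_pos"],s["tool_pos"][2]-.173,s["force"])
S=manip.get_image("scene")
cv2.imwrite("pics/a4.png",cv2.resize(S[130:240,200:340],None,fx=5,fy=5,interpolation=cv2.INTER_CUBIC))
for a in(.6,.5,.4,.3,.2,.1,0):print(a,shift(padpos(a)))
```

```text
5.925 [0.59094179 0.09447072 0.37537558] 0.20237558406196898 [-0.76845511  0.89934057 -0.03860216]
0.6 [ 0.02 -0.02  0.19]
0.5 [-0.87 -0.96  2.17]
0.4 [-1.63 -1.74  4.28]
0.3 [-2.23 -2.37  6.48]
0.2 [-2.69 -2.84  8.76]
0.1 [-2.98 -3.14 11.09]
0 [-3.11 -3.27 13.45]
```

View pics/a4.png

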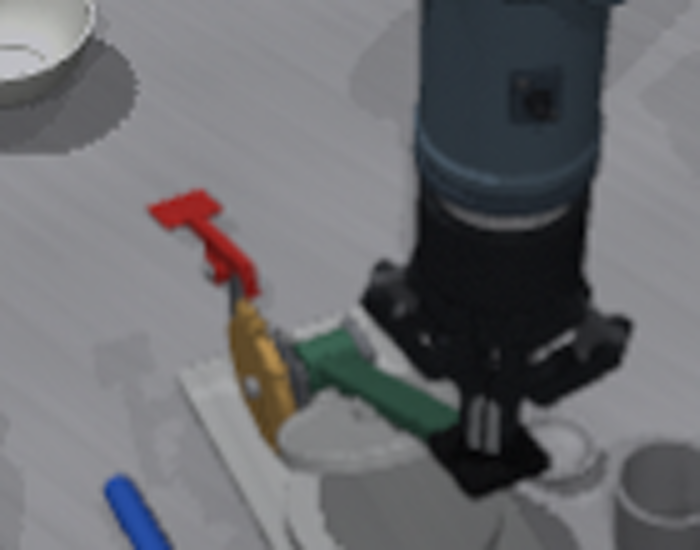

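The fingers sit mid-pad and the arm has moved below the 0.65 ratchet stop with very little force. I'll continue along the arc.

{"api": "jog_arm", "payload": {"motion": "-0.3 -0.3 0.7 0 0;-0.6 -0.6 1.4 0 0;-0.9 -0.9 2.1 0 0;-1.1 -1.2 2.8 0 0;-1.4 -1.5 3.5 0 0;-1.6 -1.7 4.2 0 0;-1.8 -1.9 4.9 0 0;-2 -2.1 5.6 0 0"}}

```text
time: 6.98
tool_pos: [0.602, 0.1214, 0.3192]
tcp_rot: [0.001, 0.842, -0.54, 0.002]
force: [1.8, 2.0, 3.2]
grip_width: -0.0002
```

Run:
```python
from h import *
s=manip.state();print(s["time"],s["tool_pos"][2]-.173,s["force"])
for a in(.3,.2,.1,0):print(a,shift(padpos(a)))
```

```text
6.975 0.14621880748553134 [1.8006022  1.95363115 3.20971434]
0.3 [-0.22 -0.24  0.85]
0.2 [-0.67 -0.71  3.13]
0.1 [-0.97 -1.01  5.46]
0 [-1.1  -1.13  7.82]
```

{"api": "jog_arm", "payload": {"motion": "-0.2 -0.2 0.8 0 0;-0.4 -0.4 1.6 0 0;-0.5 -0.5 2.4 0 0;-0.7 -0.7 3.2 0 0;-0.8 -0.8 4 0 0;-0.9 -0.9 4.8 0 0;-1 -1 5.6 0 0;-1 -1 6.2 0 0"}}

```text
time: 7.98
tool_pos: [0.6071, 0.1345, 0.2565]
tcp_rot: [0.001, 0.842, -0.54, 0.002]
force: [1.0, 1.8, 2.6]
grip_width: -0.0001
```

Run:
```python
from h import *
s=manip.state();print(s["time"],s["tool_pos"][2]-.173,s["force"])
S=manip.get_image("scene")
cv2.imwrite("pics/a5.png",cv2.resize(S[130:260,200:360],None,fx=4.5,fy=4.5,interpolation=cv2.INTER_CUBIC))
for a in(.1,0):print(a,shift(padpos(a)))
```

```text
7.975 0.08353277292047073 [1.03447531 1.78080538 2.57209376]
0.1 [ 0.05 -0.02 -0.88]
0 [-0.08 -0.15  1.48]
```

View pics/a5.png

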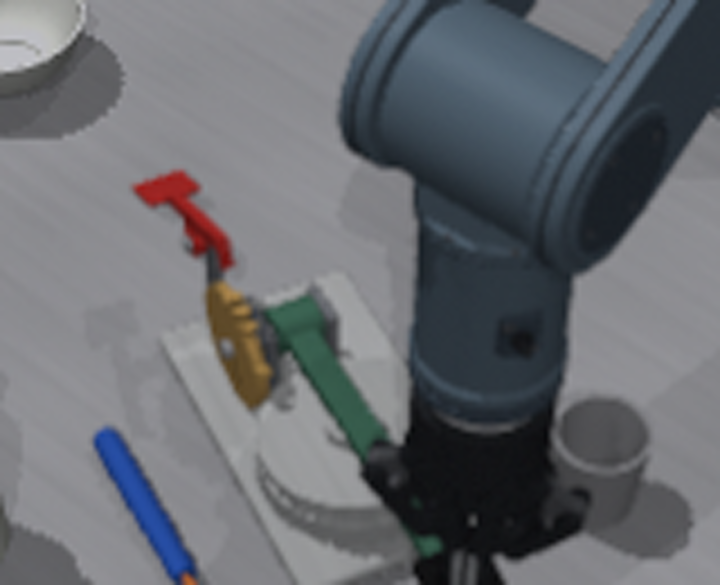

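The arm is nearly shut with light force, and the plates are almost together at about (330,490) in the crop. I'll do the final press slowly.

{"api": "jog_arm", "payload": {"motion": "0 0 0.4 0 0;-0.1 -0.1 0.8 0 0;-0.1 -0.1 1 0 0;-0.1 -0.1 1.2 0 0;-0.1 -0.1 1.2 0 0"}}

```text
time: 8.65
tool_pos: [0.6073, 0.1356, 0.2443]
tcp_rot: [0.001, 0.842, -0.54, 0.002]
force: [-0.5, -0.7, 4.3]
grip_width: 0.0001
```

{"api": "jog_arm", "payload": {"motion": "0 0 0.2 0 0;0 0 0.3 0 0;0 0 0.3 0 0"}}

```text
time: 9.02
tool_pos: [0.6073, 0.1355, 0.2437]
tcp_rot: [0.001, 0.842, -0.54, 0.003]
force: [-4.8, -1.3, 16.1]
grip_width: -0.0001
```

{"api": "jog_arm", "payload": {"motion": "0 0 0.3 0 0;0 0 0.5 0 0;0 0 0.5 0 0"}}

```text
time: 9.4
tool_pos: [0.6071, 0.1355, 0.2431]
tcp_rot: [0.0, 0.842, -0.54, 0.004]
force: [-9.7, -1.0, 29.7]
grip_width: 0.0003
```

The force is 30 N with 0.6 mm of travel, so this is the hard stop. I'll lift straight off, clear of the press, and check.

{"api": "jog_arm", "payload": {"motion": "0 0 -0.7 0 0;0 0 -3 0 0;0 0 -8 0 0;0 0 -14 0 0;0 0 -18 0 0;0 0 -18 0 0"}}

```text
time: 10.15
tool_pos: [0.6065, 0.1364, 0.4272]
tcp_rot: [-0.002, 0.842, -0.54, 0.007]
force: [-0.8, -0.7, -1.1]
grip_width: 0.0001
```

Run:
```python
from h import *
print(shift([.36,.0,.25]), manip.state()["force"])
S=manip.get_image("scene")
cv2.imwrite("pics/a6.png",cv2.resize(S[130:260,200:360],None,fx=4.5,fy=4.5,interpolation=cv2.INTER_CUBIC))
for a in (0,.05,.1):print(a,(proj("scene",padpos(a))-[200,130])*4.5)
```

```text
[ 2.1  28.1   0.16] [-0.81841375 -0.65667075 -1.14540163]
0 [462.32246733 593.78078193]
0.05 [462.81090274 581.4759657 ]
0.1 [462.8136783  568.25052797]
```

View pics/a6.png

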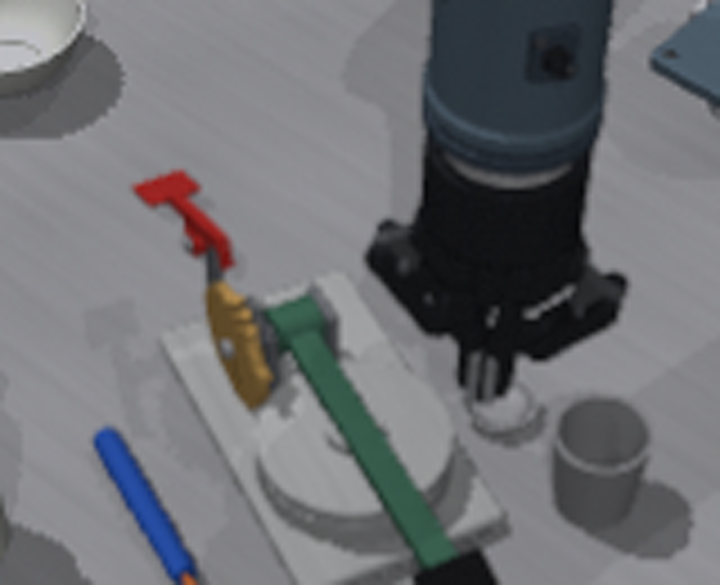

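The arm lies shut with plate on plate, and the pad has run just below this crop. I'll move the tool clear for a full check.

{"api": "jog_arm", "payload": {"motion": "0 4 0 0 0;0 8 0 0 0;0 12 0 0 0;0 16 0 0 0;0 20 0 0 0;0 20 0 0 0"}}

```text
time: 10.95
tool_pos: [0.4219, 0.0525, 0.4216]
tcp_rot: [0.001, 0.841, -0.54, 0.003]
force: [1.1, 0.4, -0.4]
grip_width: 0.0003
```

Run:
```python
from h import *
S=manip.get_image("scene");T=manip.get_image("top")
cv2.imwrite("pics/s7.png",np.hstack([cv2.resize(S[120:340,160:400],(400,367)),cv2.resize(T[120:300,200:440],(400,300)).copy() if 0 else cv2.resize(T[110:330,200:440],(400,367))]))
I=S.astype(int);m=(I.max(2)<38).astype(np.uint8);m[:235]=0;m[290:]=0;m[:,:285]=0;m[:,325:]=0
k,l,s,c=cv2.connectedComponentsWithStats(m)
for i in range(1,k):
    if s[i,4]>30:print(s[i],c[i],plane("scene",c[i],.068))
for a in(0,.03,.06,.1):print(a,padpos(a),proj("scene",padpos(a)))
```

```text
[292 253  22  21 283] [302.39575972 262.78091873] [0.61050982 0.13677812 0.068     ]
0 [0.60793744 0.13577868 0.06799546] [302.73832607 261.95128487]
0.03 [0.60783015 0.13551308 0.07509942] [302.81625022 260.33547243]
0.06 [0.60764311 0.13505003 0.08219159] [302.85570929 258.64528508]
0.1 [0.60726994 0.13412622 0.09161846] [302.84748407 256.27789511]
```

View pics/s7.png

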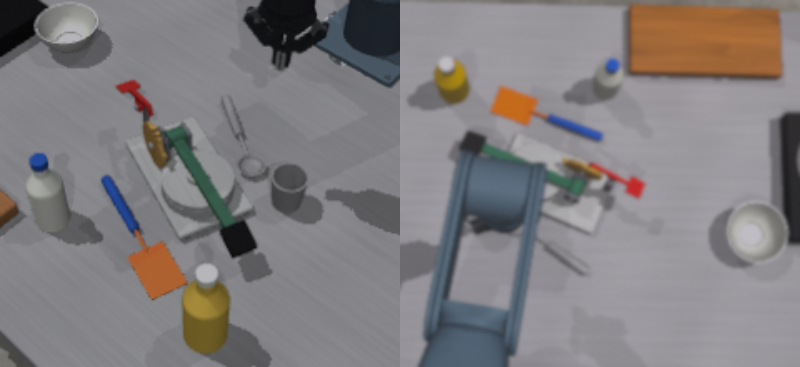

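The pad centroid is at (302.4,262.8), against a prediction of (302.7,262.0) for fully shut. The tab is still down, the bystanders are where they were, and the tool is clear.

```bash
python3 -c "
from cell import manip
print(manip.hand_in())"
```

```text
the job is handed in; nothing more can be done
None
```

The press is shut and the job is handed in at about 11 s of the 43 s allowed.

**Pawl:** I pressed the red tab down with closed fingertips until it stopped. The force rose to 25 N with only 1 mm of travel. The picture afterwards showed the tab 3.7 px lower, against 3.4 px expected at the stop, with the nose clear of the ratchet wheel.

**Arm:** I then pushed the black pad down along its arc. The force readings stayed under about 5 N, including past the ratchet's stopping angle of about 0.65 rad. At the hard stop it reached 30 N with 0.6 mm of travel.

**Last checks:** I lifted off and moved clear.
- **Pad:** it was seen at (302.4, 262.8), against (302.7, 262.0) predicted for fully shut. The 0.8 px difference is on the low side, probably because the pad's front face is in the mask.
- **Tab:** it was still down.
- **Bystanders:** by eye, those in view had not moved. I did not measure them, the last picture left out the steel bowl, and the robot never went near it.
- **Tool:** it was touching nothing, with the force near zero.

No check failed.

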